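# Send the oak plane down the empty cedar lane

## Robot

A 7-joint arm with a two-finger parallel gripper is mounted at the origin on the work surface. World frame = base frame: x ahead of the robot, y to its left, z up, the work surface at z = 0. Lengths are in m, angles in rad, forces in N, time in s.
With the tool pointing down it reaches from about 0.4 to 0.875 m from the base axis. Payload 19.3 kg.
Tool frame: the origin (TCP) lies at the very end of the fingers, on their centre line; the grasp point (between the pads) lies 19 mm behind it; z points along the fingers, x is the direction in which the jaws open and shut, and the axes are right-handed (so a half turn about z gives the same grasp; the last joint's range is limited). The gripper opens to 85 mm and grips with 20 to 120 N. Pads are 22 mm wide; open, the fingers measure 114 mm over their backs; the gripper's body (76 mm by 85 mm) begins 54 mm behind the grasp point. The pads swing forward as they close: fully open they stand 13 mm farther back than shut.
Start: joints at [1.082, 0.521, -0.036, 1.599, 0.021, 1.021, -0.113], TCP at [0.254, -0.571, 0.231] pointing down, gripper open.
Joint ranges: [-2.91, 2.91], [-0.3, 2.13], [-1.5, 1.42], [0.17, 2.43], [-1.26, 4.41], [0.16, 1.93], [-2.52, 2.52]. Speed limits (rad/s): [1.89, 1.89, 2.39, 2.39, 3.01, 3.01, 3.01].

## Interface

Orientations are given as [roll, pitch, yaw] about the fixed x, y, z axes, in that order (R = Rz(yaw) Ry(pitch) Rx(roll)).
In Python, from workcell import bot gives the robot as it stands.
- The arm moves only by the tool jog_arm, never from a script. Its argument "increments" is a list of rows, each an object of numbers: "wx", "wy", "wz": the turn, a rotation vector about the tool's x, y, z in degrees; "x", "y", "z": the shift along the tool's x, y, z in cm; "claw": the opening in per cent of the stroke, from 0 (shut) to 100 (fully open). A call has 1 to 10 rows; each row is the pose to reach, as a shift and turn from the pose measured when the call began, along the tool's axes at that moment; what a row does not reach only later rows make up. A row lasts 1/8 s, in which the tool goes at most 62.5 mm and 10.7 degrees, less where a joint would pass 70% of its speed; a pose out of reach is approached as far as the arm can. A call with a gripper value outside its range is refused whole. The fingers move at their own pace and stop on an object; "squeeze" is the grip in N (left out, the last holds). Time passes only in rows, so rows that repeat a pose let the fingers close. It gives the time, the measured TCP pose, the force and the opening at its end, in the units of the state.
- bot.observe(): the state, without advancing time (a new reading comes with each control period).
- bot.grab_frame(name): name is "side" or "top"; returns a dict with "pixels" (420x560x3 uint8, red, green, blue), "fov_y" (degrees; the focal length in pixels is half the picture's height over the tangent of half this angle, whatever the lens; pixels are square), "cx", "cy" (the principal point, pixels), "k1" (the pictures are not rectified: a ray, as slopes to the right and down, at radius r is drawn at 1 + k1 r^2 times it, then the intrinsics apply), "origin" and "orientation" of the camera in the world. Camera axes: x right, y down, z forward; pixel columns grow to the right and rows downward; lengths in m; the calibration is good to about 2 mm. A picture is of the moment at which its call begins. There is no depth.
- bot.job_done(): hands the job in, once; it reports no verdict.
The state is a dict: "clock": time; "qpos": joint angles; "qd": joint speeds; "joint_efforts": joint torques, N m; "position": TCP position; "tool_rot": TCP orientation; "force": force on the tool from outside, world axes, zero at the start; "moment": the same for the moment, N m; "grip_width": finger opening in m.
Only numpy, scipy, OpenCV 4.12 (cv2) and the standard library are available. Lean on these libraries where they do the work, as an engineer would, in place of code of your own. Each camera call takes 0.05 s, during which the arm holds its last target.

## Task

Pick up the oak hand plane and set it gently, sole down and lengthwise, into the upper half of the empty sloped cedar lane, then let go so that it slides down to the brass stop by itself. Do not hold or push it in the lower half of the lane, and leave the steel plane and the dark ebony plane where they are.

Things in the scene. Friction and masses are not known exactly. Their poses are not given: they have to be found in the camera images.
- oak_plane: Pale oak hand plane: a block 115 (x) by 40 (y) by 50 mm high, 0.2 to 0.45 kg; blade and wedge stand up to 26 mm above its top in the middle, inside its width. Starts sole down on the bench, long axis within 25 degrees of straight ahead, in a row with a steel plane and an ebony box, order random. Origin: centre of its sole, z up. Grip across the 40 mm width. Either end may go first.
- empty_lane: Empty one of two like cedar troughs (160 mm or more apart), fixed, sloping 15 degrees down away from the robot, yaw within 10 degrees. Origin: middle of its floor, 85 mm up; x downhill, y across, z square to floor. Floor x -180 (open high end) to brass stop face at +170 mm (26 high); 60 mm wide between strips 8 thick, 10 high. Waxed: a plane let go slides at once to the stop, centre at x=+112.
- steel_plane: A steel hand plane, 115 mm long (its x), 40 mm wide (its y), body 28 mm high with a dark wooden knob and grip up to 58 mm, 0.6 kg, loose on the bench near the oak plane; leave it. Origin: centre of its sole.
- dark_plane: A black ebony hand plane, 115 mm long (its x), 40 mm wide (its y), 50 mm high, blade and wedge to 76 mm, 0.45 kg, already resting against the stop of the other lane; leave it. Origin: centre of its sole.
There are look-alikes about, which are no part of the job. Of the things like the oak_plane, leave any that is purple; of the rest the smaller one is meant.

How it is judged:
By the outcome, as a careful person would: the job done as asked, in the order asked, and still so for the second after the job is handed in, with the robot touching nothing.
It also fails if it takes over 32 s, if anything falls off the work surface, if the arm or the gripper's body presses on something with over 40 N, if the wrist force passes 120 N, or if a joint passes its speed limit or range.

## Working session

There is one attempt and no reset: what is moved stays moved. The work goes in short steps, Python scripts to look and compute and a tool call to move; the robot and the scene stay as the last step left them, time stands still between calls to the robot, and variables do not carry over. Pictures are saved under pics/ and viewed, and the job is handed in when it is done.

Besides the shell and the picture viewer there is one more tool, called after "Emit:" by a JSON object that holds its "name" and its "arguments", one argument or row to a line. jog_arm: Moves the arm, as the interface text tells. Its arguments: {"type":"object","properties":{"increments":{"type":"array","items":{"type":"object","properties":{"wx":{"type":"number"},"wy":{"type":"number"},"wz":{"type":"number"},"x":{"type":"number"},"y":{"type":"number"},"z":{"type":"number"},"claw":{"type":"number"}}}},"squeeze":{"type":"number"}},"required":["increments"]}

```bash
ls; mkdir -p pics; cat > h.py <<'E'
import numpy as np, cv2, pickle
from workcell import bot
def grab(n,tag):
    f=bot.grab_frame(n); pickle.dump(f,open(f'pics/{tag}.pkl','wb'))
    cv2.imwrite(f'pics/{tag}.png',cv2.cvtColor(f['pixels'],cv2.COLOR_RGB2BGR)); return f
E
python3 - <<'E'
from h import *
for n in('top','side'):
    f=grab(n,n+'0'); print({k:v for k,v in f.items() if k!='pixels'})
print(bot.observe())
E
```

```text
pics
{'fov_y': 52.74831273450371, 'cx': 275.9932490589889, 'cy': 216.77427454722277, 'k1': -0.0407909436786334, 'origin': array([ 0.31824684, -0.05017483,  1.11110742]), 'orientation': array([-2.96750597, -0.00751481, -1.56133591])}
{'fov_y': 46.85105070106425, 'cx': 287.5998931419538, 'cy': 214.1540029561817, 'k1': -0.14642247052421598, 'origin': array([0.27707024, 0.79242481, 0.67029496]), 'orientation': array([-2.17542314,  0.01666057, -2.91623585])}
{'clock': 0.1, 'qpos': array([ 1.08181394,  0.52198161, -0.03629974,  1.59989278,  0.02116561,
        1.02109921, -0.11281149]), 'qd': array([ 3.02155035e-04, -7.92059088e-04,  1.20468593e-04, -2.94291838e-03,
       -9.38629128e-05,  3.25647778e-04,  1.04144464e-04]), 'joint_efforts': array([ 6.05766210e-03, -9.28475404e+01,  1.98481701e+00, -3.70528901e+01,
        1.82205811e-02,  5.39571265e-03, -1.33290227e-04]), 'position': array([ 0.2540085 , -0.57075452,  0.23078748]), 'tool_rot': array([ 3.14154005e+00,  9.96040712e-04, -1.15207948e+00]), 'force': array([-0.09926223, -0.12426149, -0.05768457]), 'moment': array([-0.01775095, -0.03057598, -0.0182416 ]), 'grip_width': 0.0853510770910447}
```

View pics/top0.png

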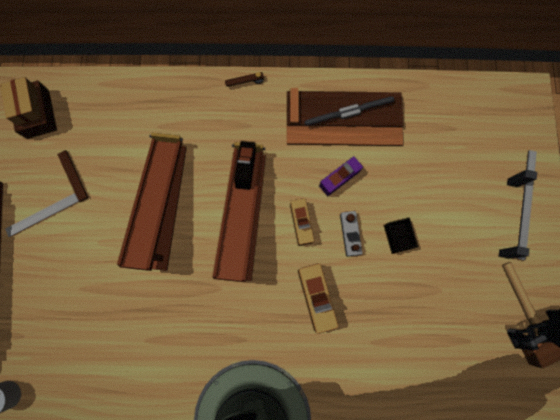

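View pics/side0.png

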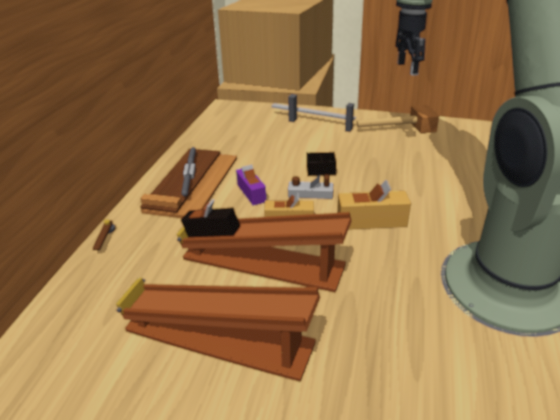

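In the top view, three things resemble the oak plane:
- a pale one at (302,222)
- a larger pale one at (318,298)
- a purple one at (342,176)

The purple one is out. Of the two pale ones, the smaller at (302,222) is meant, and it also stands in a row with the steel plane (352,233) and the ebony box (401,235). The empty lane is at (155,205); the other lane holds the dark plane at (245,165). I'll confirm this in enlarged crops.

```bash
python3 - <<'E'
from h import *
a=cv2.imread('pics/top0.png')
c=cv2.resize(a[150:350,270:430],None,fx=3,fy=3,interpolation=cv2.INTER_CUBIC); c=cv2.convertScaleAbs(c,alpha=1.5,beta=10)
cv2.imwrite('pics/c1.png',c)
c=cv2.resize(a[120:285,110:270],None,fx=3.6,fy=3.6,interpolation=cv2.INTER_CUBIC); c=cv2.convertScaleAbs(c,alpha=1.5,beta=10)
cv2.imwrite('pics/c2.png',c)
E
```

```text
(no output)
```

View pics/c1.png

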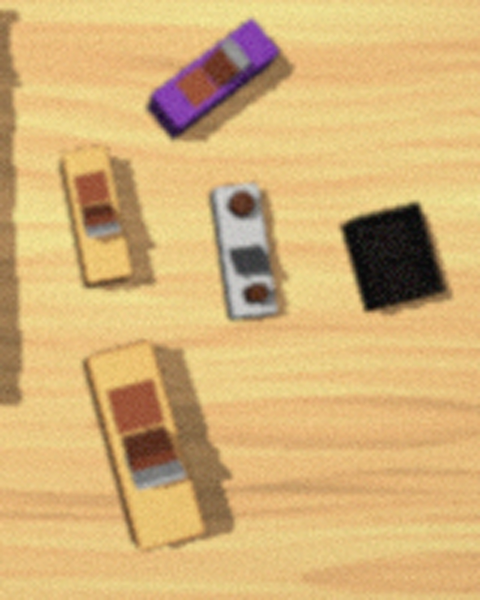

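View pics/c2.png

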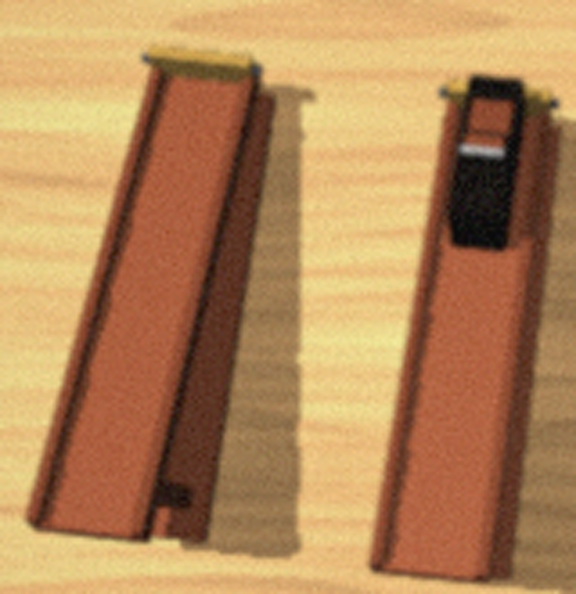

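The crops confirm it. The small pale plane (crop centre about (97,215)) is about 115 mm long, matching the steel plane, and the other pale one is clearly larger. The left lane is empty. Next I'll fit poses.

```bash
cat >> h.py <<'E'
from scipy.spatial.transform import Rotation as R
from scipy.optimize import least_squares
def proj(f,P):
    Rc=R.from_euler('xyz',f['orientation']).as_matrix(); F=210/np.tan(np.radians(f['fov_y']/2))
    p=(np.atleast_2d(P)-f['origin'])@Rc; s=p[:,:2]/p[:,2:]; r2=(s**2).sum(1,keepdims=True)
    return s*(1+f['k1']*r2)*F+[f['cx'],f['cy']]
def pose(x,y,z,yaw,pitch=0):
    M=R.from_euler('xyz',[0,pitch,yaw]).as_matrix(); return lambda p: np.atleast_2d(p)@M.T+[x,y,z]
def load(t): return pickle.load(open(f'pics/{t}.pkl','rb'))
def box(l,w,h,z0=0): return np.array([[sx*l/2,sy*w/2,z] for z in (z0,z0+h) for sx,sy in((1,1),(1,-1),(-1,-1),(-1,1))])
def drawbox(im,f,T,b,s,off,col):
    q=(((proj(f,T(b))-off+.5)*s-.5)*16).astype(int)
    for k in (0,4): cv2.polylines(im,[q[k:k+4].reshape(-1,1,2)],True,col,1,cv2.LINE_AA,4)
def crop(t,x0,y0,x1,y1,s):
    a=cv2.imread(f'pics/{t}.png'); return cv2.convertScaleAbs(cv2.resize(a[y0:y1,x0:x1],None,fx=s,fy=s,interpolation=cv2.INTER_CUBIC),alpha=1.5,beta=10)
LANE=np.array([[x,y,z] for y,z in((38,10),(-38,10),(30,0),(-30,0)) for x in(-180,170)])/1e3
E
cat > fit.py <<'E'
from h import *
f=load('top0'); g=load('side0')
px=(np.array([(65,149),(107,146),(130,277),(86,283)])+.5)/3-.5+[270,150]
b=box(.115,.04,.05)
r=least_squares(lambda v:(proj(f,pose(v[0],v[1],0,v[2])(b[4:]))-px).ravel(),[.5,-.05,0]); print('oak',r.x,r.fun.round(1))
oak=pose(r.x[0],r.x[1],0,r.x[2])
pl=(np.array([(30,523),(150,540),(158,72),(248,80)])+.5)/3.6-.5+[110,120]
L=LANE[[0,2,5,7]]
r=least_squares(lambda v:(proj(f,pose(v[0],v[1],.085,v[2],np.radians(15))(L))-pl).ravel(),[.5,.2,0]); print('lane',r.x,r.fun.round(1))
lane=pose(r.x[0],r.x[1],.085,r.x[2],np.radians(15))
def lines(im,F,s,off):
    q=(((proj(F,lane(LANE))-off+.5)*s-.5)*16).astype(int).reshape(-1,2,1,2)
    for k in q: cv2.polylines(im,[k],False,(255,255,0),1,cv2.LINE_AA,4)
c=crop('top0',100,120,340,290,3); drawbox(c,f,oak,b,3,[100,120],(0,0,255)); lines(c,f,3,[100,120]); cv2.imwrite('pics/o1.png',c)
c=crop('side0',100,170,360,380,3); drawbox(c,g,oak,b,3,[100,170],(0,0,255)); lines(c,g,3,[100,170]); cv2.imwrite('pics/o2.png',c)
E
python3 fit.py
```

```text
oak [ 0.49547611 -0.12251513  0.15736149] [-0.6  0.6  0.8 -0.6  0.4 -0.2 -0.6  0.2]
lane [ 0.54124631  0.25134542 -0.08531179] [ 0.3 -0.3 -0.3 -1.7  1.3  1.3 -1.4  1.1]
```

View pics/o1.png

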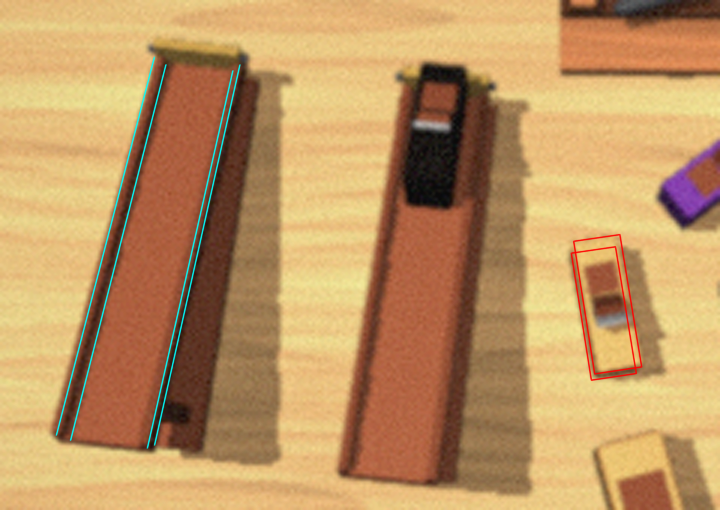

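View pics/o2.png

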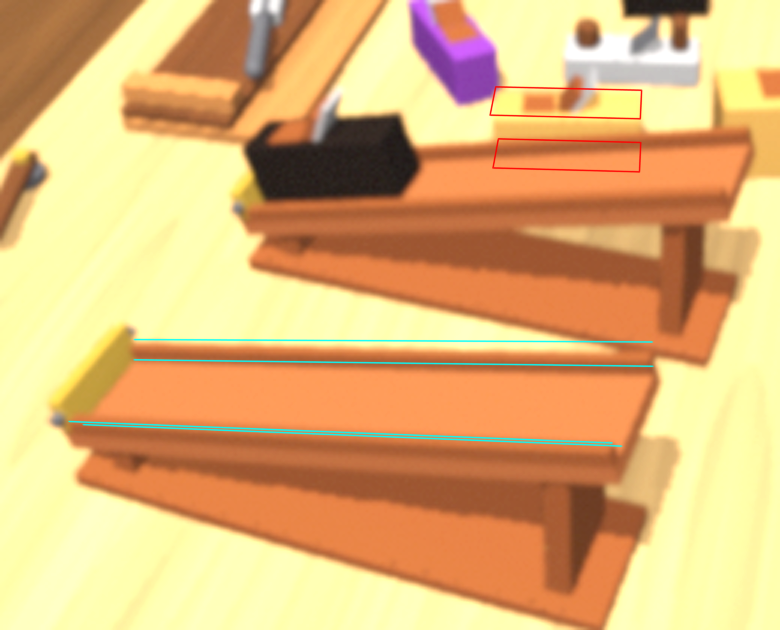

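Both fits agree with the sizes given and with the side view to within about 2 px. I'll refine the lane with zoomed views before moving.

```bash
cat > z.py <<'E'
from fit import *
A=crop('side0',110,270,170,330,6);B=crop('side0',280,270,340,340,6);B=B[:360]
C=crop('top0',105,235,165,295,6);D=crop('top0',135,120,195,180,6)
for im,F,o in((A,g,[110,270]),(B,g,[280,270]),(C,f,[105,235]),(D,f,[135,120])): lines(im,F,6,o)
cv2.imwrite('pics/zz.png',cv2.resize(np.vstack([np.hstack([A,B]),np.hstack([C,D])]),(600,600)))
E
python3 z.py
```

```text
oak [ 0.49547611 -0.12251513  0.15736149] [-0.6  0.6  0.8 -0.6  0.4 -0.2 -0.6  0.2]
lane [ 0.54124631  0.25134542 -0.08531179] [ 0.3 -0.3 -0.3 -1.7  1.3  1.3 -1.4  1.1]
```

View pics/zz.png

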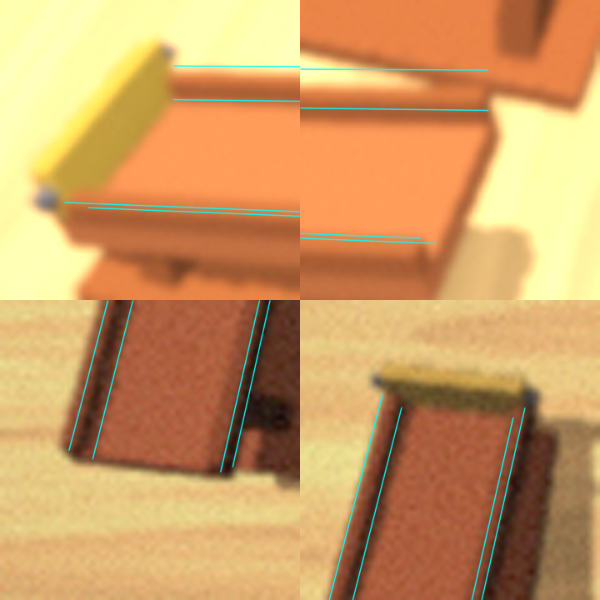

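```bash
python3 - <<'E'
from h import *
A=crop('side0',110,270,150,320,8);B=crop('side0',290,280,330,330,8)
C=crop('top0',112,235,162,285,7);D=crop('top0',140,120,190,170,7)
cv2.imwrite('pics/z1.png',np.hstack([A,B]));cv2.imwrite('pics/z2.png',np.hstack([C,D]))
E
```

```text
(no output)
```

View pics/z1.png

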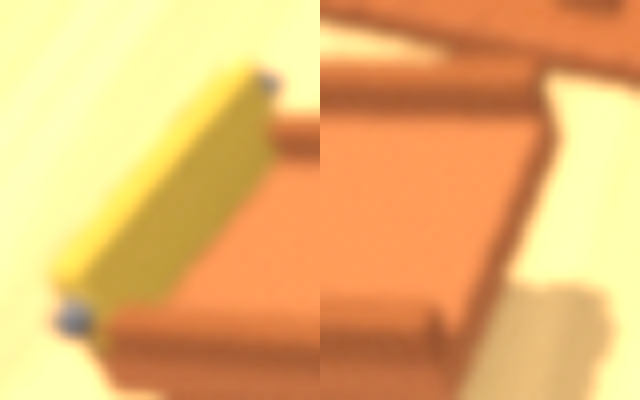

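View pics/z2.png

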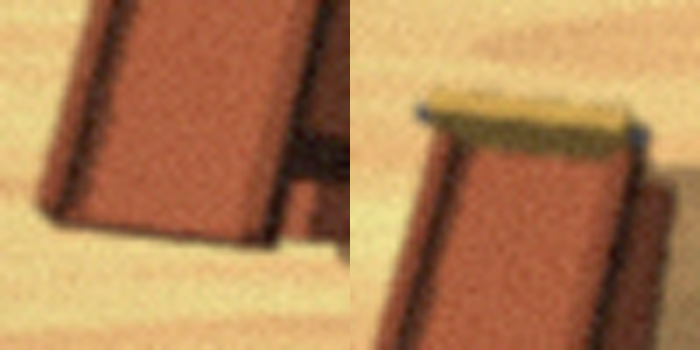

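```bash
cat > lane2.py <<'E'
from h import *
f=load('top0'); g=load('side0')
S=[((275,165),(170,-30,0),8,(110,270)),((275,118),(170,-38,10),8,(110,270)),((115,305),(170,30,10),8,(110,270)),
((220,115),(-180,-30,0),8,(290,280)),((222,62),(-180,-38,10),8,(290,280)),((115,300),(-180,30,10),8,(290,280)),((115,338),(-180,38,10),8,(290,280))]
T=[((42,210),(-180,38,10),7,(112,235)),((75,220),(-180,30,0),7,(112,235)),((272,245),(-180,-38,10),7,(112,235)),
((90,130),(170,38,10),7,(140,120)),((115,150),(170,30,0),7,(140,120)),((290,150),(170,-38,10),7,(140,120))]
def pts(Q): return np.array([(np.array(c)+.5)/s-.5+o for c,_,s,o in Q]),np.array([p for _,p,_,_ in Q])/1e3
def run(sets,free):
    def res(v):
        w=list(v)+[.085,np.radians(15)][len(v)-3:]
        return np.concatenate([(proj(F,pose(w[0],w[1],w[3],w[2],w[4])(p))-u).ravel() for F,(u,p) in sets])
    r=least_squares(res,[.54,.25,-.08]+([.085,.26] if free else []),loss='soft_l1'); return r.x,r.fun.round(1)
s=(g,pts(S)); t=(f,pts(T))
for n,st in(('top',[t]),('side',[s]),('both',[t,s])):
    for fr in(0,1): print(n,fr,*run(st,fr))
E
python3 lane2.py
```

```text
top 0 [ 0.54084088  0.25028735 -0.10094324] [ 0.1 -0.1  0.1  0.2 -0.1 -1.3 -0.   0.4  0.2  0.1 -0.2  0.5]
top 1 [ 0.54050806  0.25013751 -0.10420032  0.08563016  0.25048178] [ 0.1  0.2  0.1  0.5 -0.2 -0.9 -0.   0.   0.2 -0.3 -0.1  0.2]
side 0 [ 0.54026842  0.25679294 -0.09838699] [ 0.2  0.6  0.3 -0.3  0.4  0.6 -0.   1.1 -0.3 -0.4  0.5  0.  -1.1 -0.9]
side 1 [ 0.53997005  0.25751459 -0.09773056  0.08606003  0.25842897] [-0.1  0.2 -0.  -0.7  0.1  0.3  0.2  1.2 -0.1 -0.3  0.7  0.2 -0.9 -0.7]
both 0 [ 0.54083775  0.25423376 -0.09788388] [-1.4 -0.1 -1.4  0.3 -1.6 -1.4 -1.7  0.4 -1.5  0.1 -1.8  0.5  0.5 -0.4
  0.6 -1.2  0.8 -0.4 -0.1 -0.1 -0.4 -1.6  0.5 -1.3 -1.1 -2.2]
both 1 [ 0.54175535  0.25240328 -0.09579162  0.08103242  0.25315988] [ 0.4 -0.1  0.4  0.2  0.  -1.5 -0.9  0.3 -0.6 -0.1 -1.   0.3  0.4 -0.
  0.5 -0.9  0.9 -0.1 -0.2  1.4 -0.5 -0.   0.5  0.2 -1.1 -0.8]
```

The lane fits agree: centre about (0.541, 0.2525), yaw about −0.099, with free z and pitch coming out near 85 mm and 15°. Next is the helper that computes jog numbers.

```bash
cat > jog.py <<'E'
from h import *
def inc(p,Rt):
    o=bot.observe(); Rc=R.from_euler('xyz',o['tool_rot']); d=Rc.inv().apply(np.array(p)-o['position'])*100
    w=np.degrees((Rc.inv()*Rt).as_rotvec()); return d.round(2),w.round(1)
down=lambda yaw:R.from_euler('xyz',[np.pi,0,yaw])
def lanepose(xl,h,X=.541,Y=.2525,yaw=-.099):
    L=R.from_euler('xyz',[0,np.radians(15),yaw]); p=L.apply([xl,0,h])+[X,Y,.085]
    Rt=L*R.from_euler('xyz',[np.pi,0,-np.pi/2]); return p,Rt
E
python3 -c "
from jog import *
print(inc([.4955,-.1225,.20],down(.157-np.pi/2)))
print(lanepose(-.09,.017)[0], lanepose(-.09,.017)[1].as_matrix())"
```

```text
(array([-31.13, -40.29,   3.11]), array([ 0. ,  0.1, 15. ]))
[0.45887072 0.26065747 0.12471445] [[-9.88383627e-02 -9.61196172e-01 -2.57551738e-01]
 [-9.95103501e-01  9.54705272e-02  2.55812507e-02]
 [-2.77555756e-17  2.58819045e-01 -9.65925826e-01]]
```

Emit:
{"name": "jog_arm", "arguments": {
  "increments": [
    {"x":-3.5,"y":-4.5,"z":0,"wz":2,"claw":100},
    {"x":-7,"y":-9,"z":0,"wz":4},
    {"x":-10.5,"y":-13.5,"z":0.5,"wz":6},
    {"x":-14,"y":-18,"z":1,"wz":8},
    {"x":-17.5,"y":-22.5,"z":1.5,"wz":10},
    {"x":-21,"y":-27,"z":2,"wz":12},
    {"x":-24.5,"y":-31.5,"z":2.5,"wz":14},
    {"x":-28,"y":-36,"z":3,"wz":15},
    {"x":-31.1,"y":-40.3,"z":3.1,"wz":15},
    {"x":-31.1,"y":-40.3,"z":3.1,"wz":15}
  ]
}}

```text
schema error: expected keys wx, wy, wz, x, y, z, claw
```

```bash
python3 - <<'E'
from jog import *
o=bot.observe();print(o['position'],o['tool_rot'],o['qpos'],o['clock'])
print(inc([.4955,-.1225,.08],down(.157-np.pi/2)))
grab('top','t1');grab('side','s1')
A=crop('top1' if 0 else 't1',250,150,410,350,2.5);B=crop('s1',200,70,420,250,2.7)
h=min(len(A),len(B));cv2.imwrite('pics/v1.png',cv2.resize(np.hstack([A[:h],B[:h]]),None,fx=.78,fy=.78))
E
```

```text
[ 0.2540085  -0.57075452  0.23078748] [ 3.14154005e+00  9.96040712e-04 -1.15207948e+00] [ 1.08181394  0.52198161 -0.03629974  1.59989278  0.02116561  1.02109921
 -0.11281149] 0.1
(array([-31.12, -40.29,  15.11]), array([ 0. ,  0.1, 15. ]))
```

View pics/v1.png

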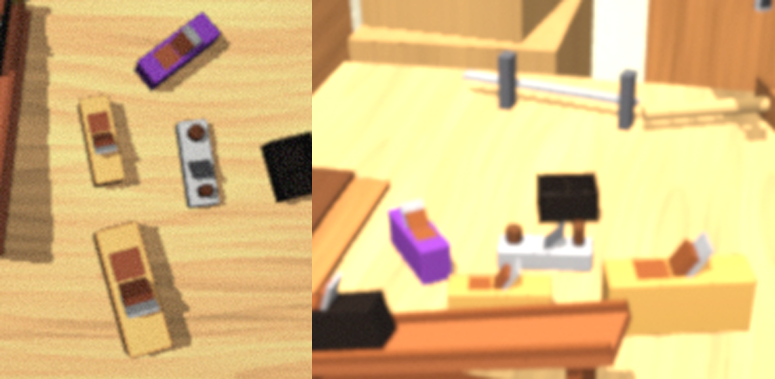

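The call was refused because every row needs all the keys, so nothing has moved. I'll send it again.

Emit:
{"name": "jog_arm", "arguments": {
  "increments": [
    {"x":-3.5,"y":-4.5,"z":0,"wx":0,"wy":0,"wz":2,"claw":100},
    {"x":-7,"y":-9,"z":0,"wx":0,"wy":0,"wz":4,"claw":100},
    {"x":-10.5,"y":-13.5,"z":0.5,"wx":0,"wy":0,"wz":6,"claw":100},
    {"x":-14,"y":-18,"z":1,"wx":0,"wy":0,"wz":8,"claw":100},
    {"x":-17.5,"y":-22.5,"z":1.5,"wx":0,"wy":0,"wz":10,"claw":100},
    {"x":-21,"y":-27,"z":2,"wx":0,"wy":0,"wz":12,"claw":100},
    {"x":-24.5,"y":-31.5,"z":2.5,"wx":0,"wy":0,"wz":14,"claw":100},
    {"x":-28,"y":-36,"z":3,"wx":0,"wy":0,"wz":15,"claw":100},
    {"x":-31.1,"y":-40.3,"z":3.1,"wx":0,"wy":0,"wz":15,"claw":100},
    {"x":-31.1,"y":-40.3,"z":3.1,"wx":0,"wy":0,"wz":15,"claw":100}
  ]
}}

```text
clock: 1.45
position: [0.4973, -0.1188, 0.1999]
tool_rot: [-3.141, 0.002, -1.408]
force: [-0.9, -0.7, 0.5]
grip_width: 0.0854
```

```bash
python3 - <<'E'
from jog import *
o=bot.observe();print(o['position'],o['tool_rot'],o['qpos'],o['clock'],o['force'])
print(inc([.4955,-.1225,.08],down(.157-np.pi/2)))
grab('top','t1');grab('side','s1')
A=crop('t1',250,150,410,350,2.5);B=crop('s1',200,70,420,250,2.7)
h=min(len(A),len(B));cv2.imwrite('pics/v2.png',cv2.resize(np.hstack([A[:h],B[:h]]),None,fx=.78,fy=.78))
E
```

```text
[ 0.49732676 -0.11883932  0.1999328 ] [-3.14121327e+00  1.87274603e-03 -1.40792574e+00] [ 0.21970298  0.38429109 -0.12861947  1.92434644  0.06223148  0.83691421
 -1.34926928] 1.45 [-0.85619374 -0.71315711  0.48572835]
(array([ 0.35,  0.24, 11.99]), array([-0. ,  0.1,  0.3]))
```

View pics/v2.png

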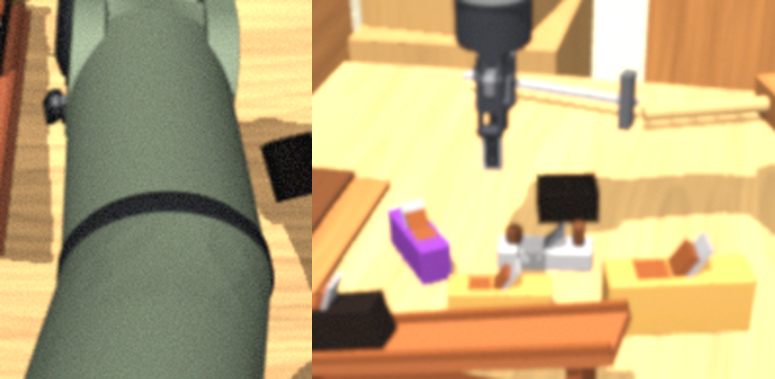

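The fingers hang over the oak plane in line with it, in side crop near (492,160). At the lane, q7 would come to about −2.4, close to its limit of −2.52. So I'll take the equivalent half-turn grasp, turning wz by −180 while high up.

Emit:
{"name": "jog_arm", "arguments": {
  "increments": [
    {"x":0,"y":0,"z":0,"wx":0,"wy":0,"wz":-10,"claw":100},
    {"x":0,"y":0,"z":0,"wx":0,"wy":0,"wz":-20,"claw":100},
    {"x":0,"y":0,"z":0,"wx":0,"wy":0,"wz":-30,"claw":100},
    {"x":0,"y":0,"z":0,"wx":0,"wy":0,"wz":-40,"claw":100},
    {"x":0,"y":0,"z":0,"wx":0,"wy":0,"wz":-50,"claw":100},
    {"x":0,"y":0,"z":0,"wx":0,"wy":0,"wz":-60,"claw":100},
    {"x":0,"y":0,"z":0,"wx":0,"wy":0,"wz":-70,"claw":100},
    {"x":0,"y":0,"z":0,"wx":0,"wy":0,"wz":-80,"claw":100},
    {"x":0,"y":0,"z":0,"wx":0,"wy":0,"wz":-90,"claw":100},
    {"x":0,"y":0,"z":0,"wx":0,"wy":0,"wz":-100,"claw":100}
  ]
}}

```text
clock: 2.8
position: [0.495, -0.1242, 0.2]
tool_rot: [-3.141, 0.001, 0.336]
force: [0.1, 0.4, -0.6]
grip_width: 0.0853
```

```bash
python3 - <<'E'
from jog import *
o=bot.observe();print(o['qpos'],o['clock'])
print(inc([.4955,-.1225,.15],down(.157+np.pi/2)))
E
```

```text
[ 0.53642891  0.42161486 -0.52953094  1.9106442   0.27154927  0.88117379
  0.20629728] 2.8
(array([ 0.11, -0.15,  5.  ]), array([ -0.1,   0. , -79.7]))
```

Emit:
{"name": "jog_arm", "arguments": {
  "increments": [
    {"x":0,"y":0,"z":0,"wx":0,"wy":0,"wz":-10,"claw":100},
    {"x":0,"y":0,"z":0,"wx":0,"wy":0,"wz":-20,"claw":100},
    {"x":0,"y":0,"z":1,"wx":0,"wy":0,"wz":-30,"claw":100},
    {"x":0,"y":0,"z":2,"wx":0,"wy":0,"wz":-40,"claw":100},
    {"x":0,"y":0,"z":3,"wx":0,"wy":0,"wz":-50,"claw":100},
    {"x":0,"y":0,"z":4,"wx":0,"wy":0,"wz":-60,"claw":100},
    {"x":0,"y":0,"z":4.5,"wx":0,"wy":0,"wz":-70,"claw":100},
    {"x":0.1,"y":-0.1,"z":5,"wx":0,"wy":0,"wz":-79.7,"claw":100},
    {"x":0.1,"y":-0.15,"z":5,"wx":0,"wy":0,"wz":-79.7,"claw":100},
    {"x":0.1,"y":-0.15,"z":5,"wx":0,"wy":0,"wz":-79.7,"claw":100}
  ]
}}

```text
clock: 4.05
position: [0.4951, -0.1233, 0.1501]
tool_rot: [-3.14, 0.0, 1.722]
force: [-0.3, -0.0, -1.1]
grip_width: 0.0855
```

```bash
python3 - <<'E'
from jog import *
o=bot.observe();print(o['position'],o['qpos'],o['clock'])
print(inc([.4955,-.1225,.018],down(.157+np.pi/2)))
grab('side','s2')
cv2.imwrite('pics/v3.png',crop('s2',230,70,430,250,3.3))
E
```

```text
[ 0.495126   -0.12326888  0.15010778] [ 0.73101131  0.56950176 -0.81974975  1.94521204  0.54562427  0.86391337
  1.34276074] 4.05
(array([ 0.07,  0.07, 13.21]), array([-0.1,  0. , -0.3]))
```

View pics/v3.png

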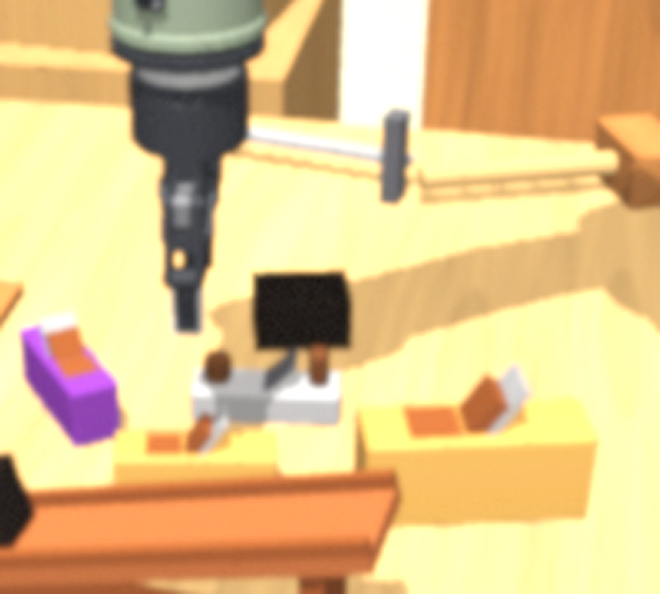

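The fingers (190,325 in the crop) are centred lengthwise over the oak plane (195,450). I'll descend, slowing near the bottom.

Emit:
{"name": "jog_arm", "arguments": {
  "increments": [
    {"x":0.07,"y":0.07,"z":3,"wx":0,"wy":0,"wz":-0.3,"claw":100},
    {"x":0.07,"y":0.07,"z":6,"wx":0,"wy":0,"wz":-0.3,"claw":100},
    {"x":0.07,"y":0.07,"z":8,"wx":0,"wy":0,"wz":-0.3,"claw":100},
    {"x":0.07,"y":0.07,"z":10,"wx":0,"wy":0,"wz":-0.3,"claw":100},
    {"x":0.07,"y":0.07,"z":11.5,"wx":0,"wy":0,"wz":-0.3,"claw":100},
    {"x":0.07,"y":0.07,"z":12.5,"wx":0,"wy":0,"wz":-0.3,"claw":100},
    {"x":0.07,"y":0.07,"z":13.2,"wx":0,"wy":0,"wz":-0.3,"claw":100},
    {"x":0.07,"y":0.07,"z":13.2,"wx":0,"wy":0,"wz":-0.3,"claw":100}
  ]
}}

```text
clock: 5.1
position: [0.4957, -0.1223, 0.018]
tool_rot: [-3.14, 0.0, 1.728]
force: [0.1, -0.3, 0.8]
grip_width: 0.0853
```

```bash
python3 - <<'E'
from jog import *
o=bot.observe();print(o['position'],o['force'],o['clock'])
grab('side','s3');f=grab('top','t3')
print(proj(load('s3'),o['position']),proj(f,o['position']))
cv2.imwrite('pics/v4.png',np.hstack([crop('s3',230,120,400,260,2.4),crop('t3',250,180,400,320,2.4)]))
E
```

```text
[ 0.49569734 -0.12229663  0.01802638] [ 0.13735295 -0.26448298  0.83692453] 5.1
[[288.51765497 215.03252787]] [[301.06412371 222.63601847]]
```

View pics/v4.png

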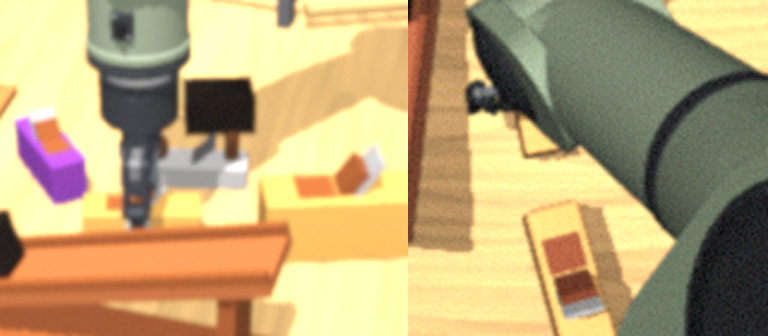

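The fingers straddle the oak plane and there's no contact force. Closing now.

Emit:
{"name": "jog_arm", "arguments": {
  "increments": [
    {"x":0,"y":0,"z":0,"wx":0,"wy":0,"wz":0,"claw":0},
    {"x":0,"y":0,"z":0,"wx":0,"wy":0,"wz":0,"claw":0},
    {"x":0,"y":0,"z":0,"wx":0,"wy":0,"wz":0,"claw":0},
    {"x":0,"y":0,"z":0,"wx":0,"wy":0,"wz":0,"claw":0},
    {"x":0,"y":0,"z":0,"wx":0,"wy":0,"wz":0,"claw":0},
    {"x":0,"y":0,"z":0,"wx":0,"wy":0,"wz":0,"claw":0}
  ],
  "squeeze": 60
}}

```text
clock: 5.95
position: [0.4961, -0.1224, 0.019]
tool_rot: [-3.141, 0.001, 1.728]
force: [-2.7, 0.8, 10.9]
grip_width: 0.039
```

The grip closed at 39 mm, as it should for a 40 mm body. I'll lift straight up, tilting nothing yet.

Emit:
{"name": "jog_arm", "arguments": {
  "increments": [
    {"x":0,"y":0,"z":-1,"wx":0,"wy":0,"wz":0,"claw":0},
    {"x":0,"y":0,"z":-3,"wx":0,"wy":0,"wz":0,"claw":0},
    {"x":0,"y":0,"z":-6,"wx":0,"wy":0,"wz":0,"claw":0},
    {"x":0,"y":0,"z":-10,"wx":0,"wy":0,"wz":0,"claw":0},
    {"x":0,"y":0,"z":-14,"wx":0,"wy":0,"wz":0,"claw":0},
    {"x":0,"y":0,"z":-18,"wx":0,"wy":0,"wz":0,"claw":0},
    {"x":0,"y":0,"z":-20,"wx":0,"wy":0,"wz":0,"claw":0},
    {"x":0,"y":0,"z":-20,"wx":0,"wy":0,"wz":0,"claw":0}
  ]
}}

```text
clock: 6.95
position: [0.4964, -0.1223, 0.2202]
tool_rot: [3.14, 0.002, 1.728]
force: [0.1, -0.2, -5.2]
grip_width: 0.0392
```

```bash
python3 - <<'E'
from jog import *
o=bot.observe();print(o['position'],o['force'],o['moment'],o['qpos'],o['clock'],o['grip_width'])
p,Rt=lanepose(-.09,.019+.06); Rt=Rt*R.from_euler('z',np.pi)
print(p,inc(p,Rt))
g=grab('side','s4')
cv2.imwrite('pics/v5.png',crop('s4',200,20,420,220,3))
E
```

```text
[ 0.49642667 -0.12234934  0.22023352] [ 0.11603675 -0.2018749  -5.22700845] [-0.03390612 -0.00618872 -0.02208322] [ 0.79037355  0.47825108 -0.89066775  1.87818536  0.4437506   0.9937817
  1.43333598] 6.95 0.03921343863100843
[0.47483893 0.25907143 0.18460185] (array([38.02,  3.83,  3.48]), array([15. ,  2. , 14.6]))
```

View pics/v5.png

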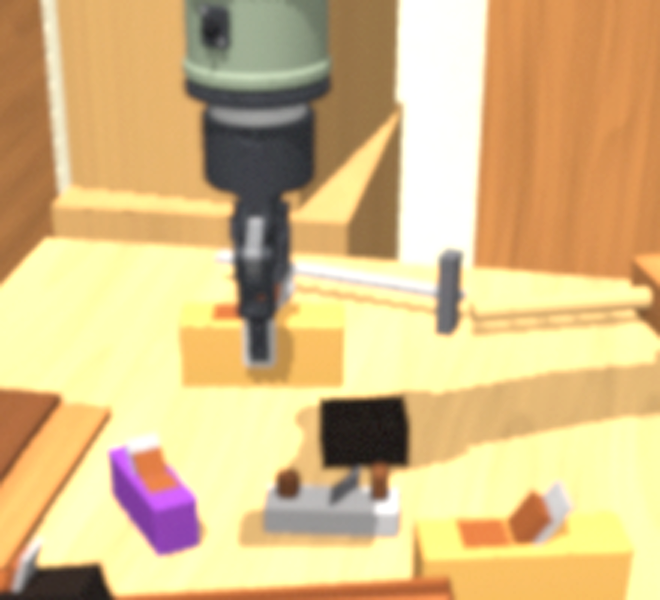

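The plane is held level and the steel plane hasn't been disturbed; the weight reads about 5 N. I'll carry it across high, tilting to the slope on the way.

Emit:
{"name": "jog_arm", "arguments": {
  "increments": [
    {"x":3,"y":0.3,"z":-1,"wx":1,"wy":0.1,"wz":1,"claw":0},
    {"x":7,"y":0.7,"z":-1,"wx":2.5,"wy":0.3,"wz":2.4,"claw":0},
    {"x":11,"y":1.1,"z":-1,"wx":4,"wy":0.5,"wz":4,"claw":0},
    {"x":15,"y":1.5,"z":-1,"wx":6,"wy":0.8,"wz":5.8,"claw":0},
    {"x":19,"y":1.9,"z":-1,"wx":7.5,"wy":1,"wz":7.3,"claw":0},
    {"x":23,"y":2.3,"z":-1,"wx":9,"wy":1.2,"wz":8.8,"claw":0},
    {"x":27,"y":2.7,"z":-1,"wx":11,"wy":1.4,"wz":10.7,"claw":0},
    {"x":31,"y":3.1,"z":-1,"wx":12.5,"wy":1.6,"wz":12.2,"claw":0},
    {"x":35,"y":3.5,"z":-0.5,"wx":14,"wy":1.8,"wz":13.6,"claw":0},
    {"x":38,"y":3.8,"z":0,"wx":15,"wy":2,"wz":14.6,"claw":0}
  ]
}}

```text
clock: 8.25
position: [0.4731, 0.2604, 0.2168]
tool_rot: [-2.876, 0.001, 1.472]
force: [0.1, -0.6, -3.4]
grip_width: 0.039
```

```bash
python3 - <<'E'
from jog import *
o=bot.observe();print(o['position'],o['force'],o['moment'],o['qpos'],o['clock'],o['grip_width'])
p,Rt=lanepose(-.09,.019+.04); Rt=Rt*R.from_euler('z',np.pi)
print(p,inc(p,Rt))
E
```

```text
[0.47308112 0.26039964 0.21676924] [ 0.09498293 -0.62429244 -3.37222244] [-0.04522407 -0.53040648  0.0047093 ] [ 0.0345089   0.66047007 -0.85726417  1.62910176  0.30087359  1.24806775
  0.59639895] 8.25 0.0389810313838893
[0.4696879  0.25958305 0.16528334] (array([-0.11,  1.03,  5.05]), array([-0.2,  0.1, -0. ]))
```

Emit:
{"name": "jog_arm", "arguments": {
  "increments": [
    {"x":-0.1,"y":0.5,"z":2,"wx":0,"wy":0,"wz":0,"claw":0},
    {"x":-0.1,"y":1,"z":4,"wx":-0.2,"wy":0.1,"wz":0,"claw":0},
    {"x":-0.1,"y":1,"z":5,"wx":-0.2,"wy":0.1,"wz":0,"claw":0},
    {"x":-0.1,"y":1,"z":5,"wx":-0.2,"wy":0.1,"wz":0,"claw":0}
  ]
}}

```text
clock: 8.75
position: [0.4689, 0.2595, 0.1652]
tool_rot: [-2.878, 0.0, 1.472]
force: [0.2, 0.1, -3.6]
grip_width: 0.0391
```

```bash
cat > chk.py <<'E'
from jog import *
import sys
t=sys.argv[1]
o=bot.observe();print(o['position'],o['force'],o['qpos'],o['clock'],o['grip_width'])
s=grab('side','s'+t);f=grab('top','t'+t)
Rc=R.from_euler('xyz',o['tool_rot']); 
# plane frame: sole centre 0.019 beyond... tcp is 19mm above sole
Rp=Rc*R.from_euler('xyz',[np.pi,0,np.pi/2]).inv() ; c=o['position']+Rc.apply([0,0,.018])
T=lambda p:Rp.apply(p)+c
A=crop('s'+t,120,210,340,400,3);B=crop('t'+t,100,120,240,290,3)
LP=lambda p:pose(.541,.2525,.085,-.099,np.radians(15))(p)
for im,F,of in((A,s,[120,210]),(B,f,[100,120])):
    drawbox(im,F,T,box(.115,.04,.05),3,of,(0,0,255))
    q=(((proj(F,LP(LANE))-of+.5)*3-.5)*16).astype(int).reshape(-1,2,1,2)
    for k in q: cv2.polylines(im,[k],False,(255,255,0),1,cv2.LINE_AA,4)
cv2.imwrite('pics/a'+t+'.png',A);cv2.imwrite('pics/b'+t+'.png',B)
E
python3 chk.py 5
```

```text
[0.46894064 0.25951757 0.16516938] [ 0.15188861  0.07227056 -3.58205372] [ 0.01962846  0.71319134 -0.8316263   1.68671167  0.34463712  1.14810467
  0.57356365] 8.75 0.03907065631013505
```

View pics/a5.png

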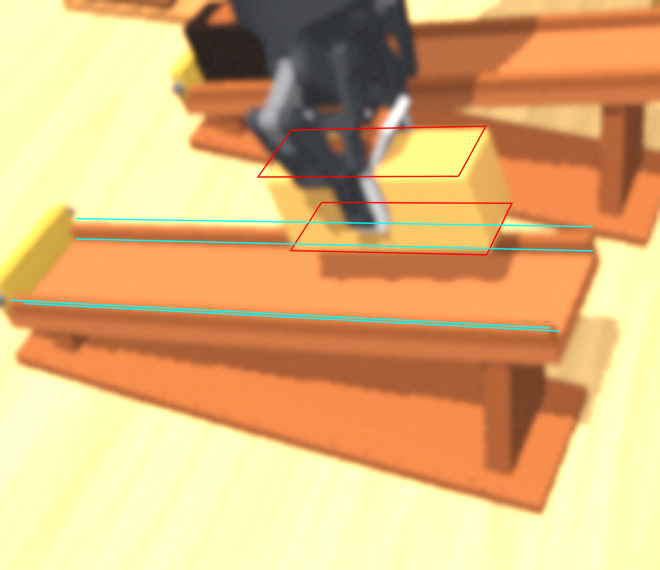

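View pics/b5.png

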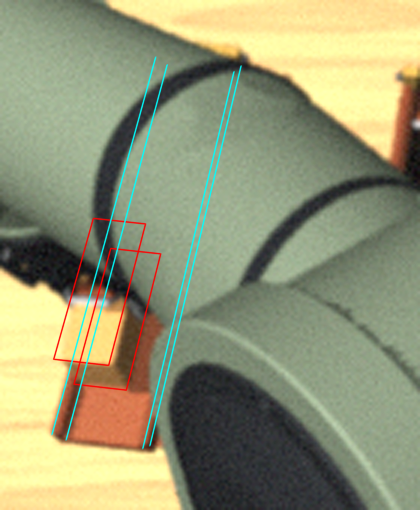

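```bash
python3 - <<'E'
from h import *
A=crop('t5',108,205,168,275,8);B=crop('s5',195,240,315,310,3.3)
cv2.imwrite('pics/z5.png',A);cv2.imwrite('pics/z6.png',crop('s5',195,240,325,310,6))
E
```

```text
(no output)
```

View pics/z5.png

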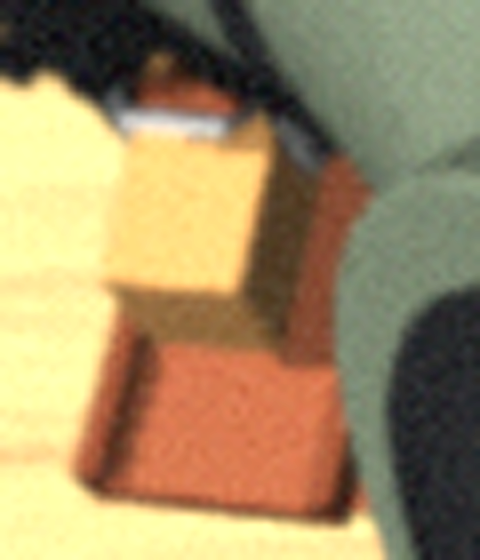

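View pics/z6.png

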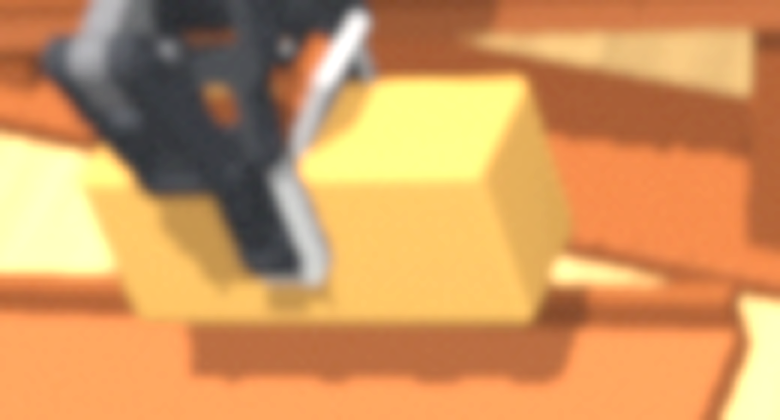

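```bash
cat > pf.py <<'E'
from h import *
f=load('t5'); s=load('s5')
h=.0575;w=.02
T=[((108,283),(-h,w,.05)),((240,295),(-h,-w,.05)),((283,352),(-h,-w,0)),((150,342),(-h,w,0))]
S=[((483,180),(-h,w,.05)),((527,78),(-h,-w,.05)),((572,235),(-h,-w,0)),((535,322),(-h,w,0)),((88,182),(h,w,.05)),((145,318),(h,w,0))]
def ev(n,D,F,sc,off,z=None):
    u=(np.array([d[0] for d in D])+.5)/sc-.5+off; p=np.array([d[1] for d in D])
    def res(v): return (proj(F,pose(v[0],v[1],v[2],v[3] if n=='s' else -.1,v[4] if n=='s' else .262)(p))-u).ravel()
    r=least_squares(res,[.464,.26,.148,-.1,.26]);print(n,r.x.round(4),r.fun.round(1))
ev('t',T,f,8,(108,205));ev('s',S,s,6,(195,240))
o=bot.observe();Rc=R.from_euler('xyz',o['tool_rot']);print('nominal',o['position']+Rc.apply([0,0,.018]))
E
python3 pf.py
```

```text
t [ 0.4743  0.2858  0.0563 -0.1     0.26  ] [-0.2 -0.3 -0.1  0.1 -0.2  0.4  0.5 -0.2]
s [ 0.4709  0.2343  0.1231 -0.0529  0.2302] [ 0.1 -0.2  0.3  0.6  0.1 -1.3 -0.6  0.7 -0.  -0.2  0.1  0.4]
nominal [0.46503257 0.26026236 0.1488814 ]
```

```bash
cat >> pf.py <<'E'
print('--z fixed')
for n,D,F,sc,off in(('t',T,f,8,(108,205)),('s',S,s,6,(195,240))):
    u=(np.array([d[0] for d in D])+.5)/sc-.5+off; p=np.array([d[1] for d in D])
    r=least_squares(lambda v:(proj(F,pose(v[0],v[1],.1489,-.1,.262)(p))-u).ravel(),[.464,.26]);print(n,r.x.round(4),r.fun.round(1))
us=[(np.array([d[0] for d in D])+.5)/sc-.5+off for D,sc,off in((T,8,(108,205)),(S,6,(195,240)))]
def res(v): return np.concatenate([(proj(F,pose(v[0],v[1],v[2],v[3],v[4])(np.array([d[1] for d in D])))-u).ravel() for F,D,u in((f,T,us[0]),(s,S,us[1]))])
r=least_squares(res,[.464,.26,.148,-.1,.26],loss='soft_l1');print('both',r.x.round(4),r.fun.round(1))
E
python3 pf.py
```

```text
t [ 0.4743  0.2858  0.0563 -0.1     0.26  ] [-0.2 -0.3 -0.1  0.1 -0.2  0.4  0.5 -0.2]
s [ 0.4709  0.2343  0.1231 -0.0529  0.2302] [ 0.1 -0.2  0.3  0.6  0.1 -1.3 -0.6  0.7 -0.  -0.2  0.1  0.4]
nominal [0.46503257 0.26026236 0.1488814 ]
--z fixed
t [0.4645 0.2546] [-1.3 -0.8  0.5 -0.2  0.9  0.9  0.   0.1]
s [0.4608 0.2616] [-0.6 -0.8  1.1 -0.6  2.2 -1.  -0.   1.8 -2.  -1.1 -0.7  0.9]
both [ 0.4631  0.2559  0.1429 -0.1041  0.2674] [-1.1 -0.   0.6  0.6  1.   1.7  0.2  0.9 -1.4 -0.5  0.4 -0.1  1.6 -0.7
 -0.7  1.8 -1.8 -0.6 -0.4  1. ]
```

The held plane makes a useful calibration check. Its true centre line is at y = 0.2603, where the top camera reads 0.2546 and the side camera 0.2616. Applying those biases to the lane readings gives lane Y ≈ 0.256 from the top and 0.2555 from the side. The two agree, so I'll shift the target to Y = 0.2557.

```bash
python3 - <<'E'
from jog import *
for g in(.03,.008,0):
    p,Rt=lanepose(-.09,.019+g,Y=.2557); print(p,inc(p,Rt*R.from_euler('z',np.pi)))
E
```

```text
[0.46711238 0.26303887 0.15562408] (array([ 0.3, -0. ,  1.1]), array([ 0., -0., -0.]))
[0.46144624 0.26360165 0.13437371] (array([ 0.3, -0. ,  3.3]), array([ 0., -0., -0.]))
[0.45938583 0.2638063  0.1266463 ] (array([ 0.3, -0. ,  4.1]), array([ 0., -0., -0.]))
```

Emit:
{"name": "jog_arm", "arguments": {
  "increments": [
    {"x":0.3,"y":0,"z":1,"wx":0,"wy":0,"wz":0,"claw":0},
    {"x":0.3,"y":0,"z":2,"wx":0,"wy":0,"wz":0,"claw":0},
    {"x":0.3,"y":0,"z":2.8,"wx":0,"wy":0,"wz":0,"claw":0},
    {"x":0.3,"y":0,"z":3.3,"wx":0,"wy":0,"wz":0,"claw":0},
    {"x":0.3,"y":0,"z":3.3,"wx":0,"wy":0,"wz":0,"claw":0}
  ]
}}

```text
clock: 9.48
position: [0.4613, 0.2636, 0.1341]
tool_rot: [-2.879, -0.0, 1.472]
force: [0.3, 0.1, -2.4]
grip_width: 0.0394
```

```bash
python3 chk.py 6; python3 -c "
from h import *
cv2.imwrite('pics/z7.png',crop('t6',108,205,168,275,6));cv2.imwrite('pics/z8.png',crop('s6',195,250,325,330,6))"
```

```text
[0.46128799 0.26355412 0.13410549] [ 0.28887792  0.0595524  -2.42147573] [ 4.53059095e-04  7.44789878e-01 -8.14807909e-01  1.72358718e+00
  3.71472762e-01  1.08313884e+00  5.47253598e-01] 9.475 0.03936253397070759
```

View pics/z7.png

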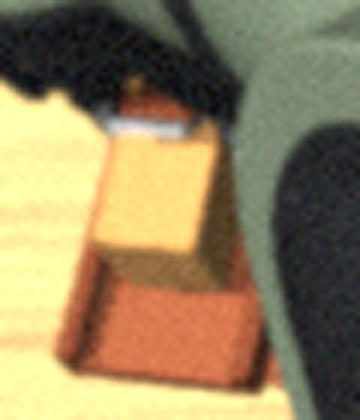

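View pics/z8.png

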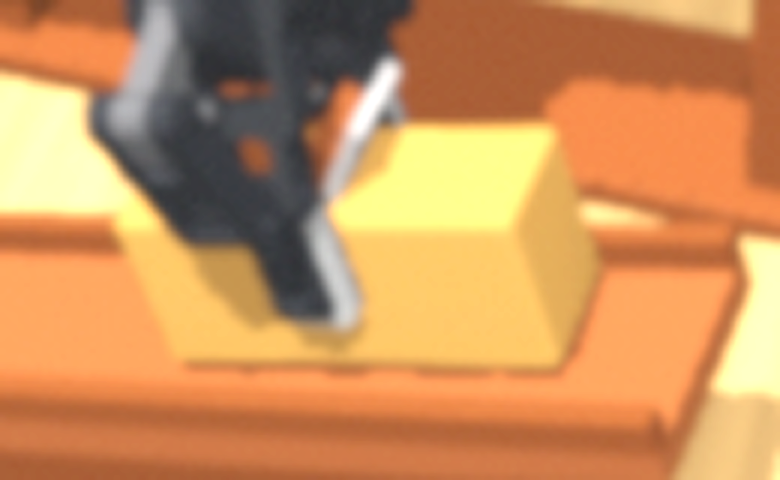

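The plane sits centred between the strips with about 8 mm to go. In the top crop the sole spans 110–225 between floor edges at roughly 95–255. I'll lower it slowly and watch the force.

Emit:
{"name": "jog_arm", "arguments": {
  "increments": [
    {"x":0,"y":0,"z":0.3,"wx":0,"wy":0,"wz":0,"claw":0},
    {"x":0,"y":0,"z":0.5,"wx":0,"wy":0,"wz":0,"claw":0},
    {"x":0,"y":0,"z":0.5,"wx":0,"wy":0,"wz":0,"claw":0}
  ]
}}

```text
clock: 9.95
position: [0.4602, 0.2638, 0.1296]
tool_rot: [-2.88, -0.001, 1.472]
force: [0.4, -0.0, -3.8]
grip_width: 0.0394
```

Emit:
{"name": "jog_arm", "arguments": {
  "increments": [
    {"x":0,"y":0,"z":0.1,"wx":0,"wy":0,"wz":0,"claw":0},
    {"x":0,"y":0,"z":0.2,"wx":0,"wy":0,"wz":0,"claw":0},
    {"x":0,"y":0,"z":0.2,"wx":0,"wy":0,"wz":0,"claw":0}
  ]
}}

```text
clock: 10.32
position: [0.4597, 0.2638, 0.1276]
tool_rot: [-2.88, -0.0, 1.472]
force: [-0.2, 0.5, -3.7]
grip_width: 0.0394
```

Emit:
{"name": "jog_arm", "arguments": {
  "increments": [
    {"x":0,"y":0,"z":0.1,"wx":0,"wy":0,"wz":0,"claw":0},
    {"x":0,"y":0,"z":0.1,"wx":0,"wy":0,"wz":0,"claw":0}
  ]
}}

```text
clock: 10.58
position: [0.4595, 0.2639, 0.1267]
tool_rot: [-2.88, -0.001, 1.472]
force: [0.9, 0.1, -2.4]
grip_width: 0.0392
```

```bash
python3 chk.py 7; python3 -c "
from h import *
cv2.imwrite('pics/z9.png',crop('s7',195,250,325,330,6))"
```

```text
[0.45947458 0.26387792 0.12667436] [ 0.9178095   0.14115385 -2.36916882] [-0.00327381  0.75227729 -0.810441    1.73267707  0.37833868  1.06723463
  0.54147518] 10.575 0.03916820485671395
```

View pics/z9.png

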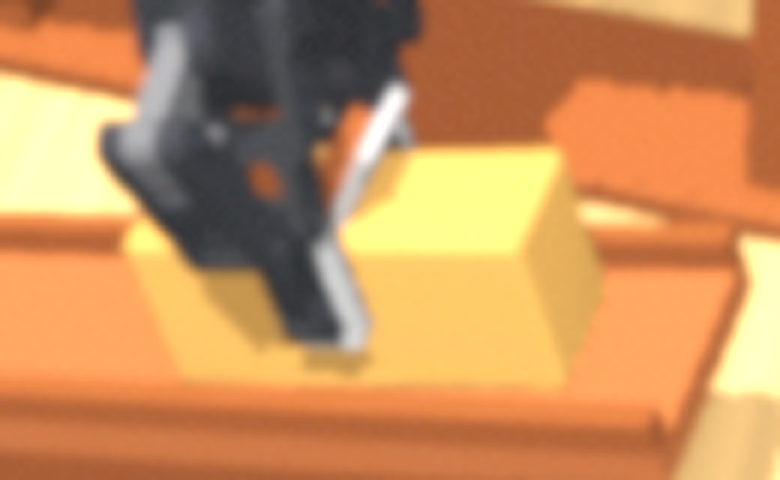

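The sole's bottom edge (365,383) meets its own shadow, so the gap is about nil. I'll feel for contact in 0.5–1 mm steps.

Emit:
{"name": "jog_arm", "arguments": {
  "increments": [
    {"x":0,"y":0,"z":0.1,"wx":0,"wy":0,"wz":0,"claw":0},
    {"x":0,"y":0,"z":0.1,"wx":0,"wy":0,"wz":0,"claw":0}
  ]
}}

```text
clock: 10.92
position: [0.4598, 0.2643, 0.1265]
tool_rot: [-2.881, -0.001, 1.471]
force: [2.0, -1.0, 10.7]
grip_width: 0.0392
```

That is light contact, about 13 N above the hanging weight. I'll ease off 1 mm and open.

Emit:
{"name": "jog_arm", "arguments": {
  "increments": [
    {"x":0,"y":0,"z":-0.1,"wx":0,"wy":0,"wz":0,"claw":0},
    {"x":0,"y":0,"z":-0.1,"wx":0,"wy":0,"wz":0,"claw":85},
    {"x":0,"y":0,"z":-0.1,"wx":0,"wy":0,"wz":0,"claw":85},
    {"x":0,"y":0,"z":-0.1,"wx":0,"wy":0,"wz":0,"claw":85},
    {"x":0,"y":0,"z":-0.1,"wx":0,"wy":0,"wz":0,"claw":85},
    {"x":0,"y":0,"z":-0.1,"wx":0,"wy":0,"wz":0,"claw":85}
  ]
}}

```text
clock: 11.68
position: [0.4601, 0.2642, 0.1275]
tool_rot: [-2.881, -0.001, 1.471]
force: [-0.2, 0.4, -0.3]
grip_width: 0.0728
```

```bash
python3 chk.py 8; python3 -c "
from h import *
cv2.imwrite('pics/z10.png',crop('s8',100,200,340,380,3))"
```

```text
[0.46010101 0.26424013 0.12748083] [-0.16440556  0.39943607 -0.30583349] [-0.00321332  0.75127189 -0.81076649  1.73154203  0.3780891   1.06761637
  0.5415444 ] 11.675 0.07282167350427081
```

View pics/z10.png

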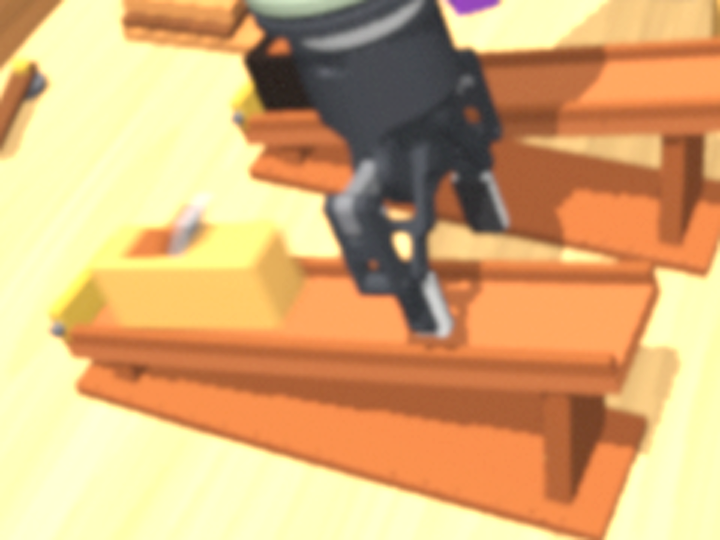

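The plane (190,280) slid down and is against or very close to the stop. I'll retreat along the tool axis, then check.

Emit:
{"name": "jog_arm", "arguments": {
  "increments": [
    {"x":0,"y":0,"z":-2,"wx":0,"wy":0,"wz":0,"claw":85},
    {"x":0,"y":0,"z":-5,"wx":0,"wy":0,"wz":0,"claw":85},
    {"x":0,"y":2,"z":-9,"wx":0,"wy":0,"wz":0,"claw":85},
    {"x":0,"y":4,"z":-13,"wx":0,"wy":0,"wz":0,"claw":85},
    {"x":0,"y":5,"z":-15,"wx":0,"wy":0,"wz":0,"claw":85},
    {"x":0,"y":5,"z":-15,"wx":0,"wy":0,"wz":0,"claw":85},
    {"x":0,"y":5,"z":-15,"wx":0,"wy":0,"wz":0,"claw":85},
    {"x":0,"y":5,"z":-15,"wx":0,"wy":0,"wz":0,"claw":85}
  ]
}}

```text
clock: 12.78
position: [0.5458, 0.2554, 0.2589]
tool_rot: [-2.88, -0.001, 1.472]
force: [-0.5, 0.5, 0.4]
grip_width: 0.0725
```

```bash
python3 - <<'E'
from h import *
o=bot.observe();print(o['position'],o['force'],o['clock'])
f=grab('side','s9');grab('top','t9')
A=crop('s9',100,130,360,380,2.6)
LP=pose(.541,.2557,.085,-.099,np.radians(15)); P=lambda p:LP(np.array(p)+[.1125,0,0])
drawbox(A,f,P,box(.115,.04,.05),2.6,[100,130],(0,0,255))
cv2.imwrite('pics/e1.png',A)
E
```

```text
[0.54577122 0.25540057 0.25888049] [-0.53874469  0.54144008  0.36202846] 12.775
```

View pics/e1.png

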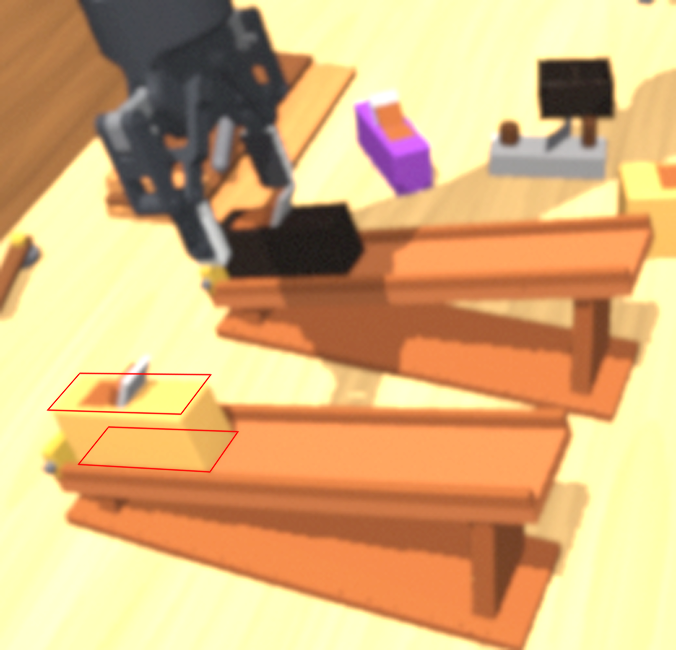

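View pics/t9.png

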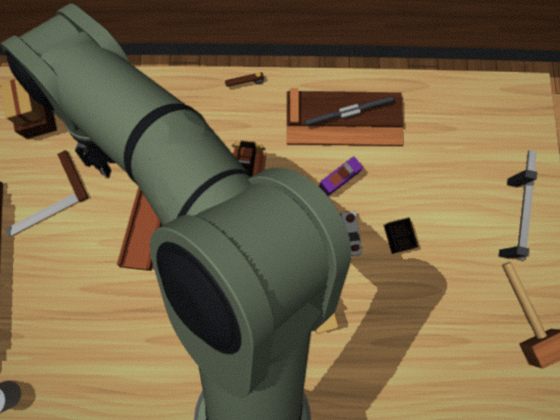

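The oak plane (135,420) sits sole down between the strips and matches the predicted stop pose to within a few crop pixels. The dark and steel planes look as they did before. The gripper is clear, with the TCP at z = 0.26 m and no force. A last comparison, then I'll hand in.

```bash
python3 - <<'E'
from h import *
a,b,c=[cv2.cvtColor(load(k)['pixels'],cv2.COLOR_RGB2GRAY).astype(float) for k in('s0' if 0 else 'side0','s8','s9')]
for n,(x0,y0,x1,y1) in {'steel':(285,172,340,202),'dark rear':(215,205,245,235)}.items(): print(n,cv2.phaseCorrelate(a[y0:y1,x0:x1].copy(),c[y0:y1,x0:x1].copy()))
print('oak s8->s9',cv2.phaseCorrelate(b[260:315,112:205].copy(),c[260:315,112:205].copy()))
d=cv2.cvtColor(bot.grab_frame('side')['pixels'],cv2.COLOR_RGB2GRAY).astype(float)
print('oak now',cv2.phaseCorrelate(c[260:315,112:205].copy(),d[260:315,112:205].copy()))
print(bot.job_done())
E
```

```text
steel ((0.07863975087635211, -0.03446381009218058), 0.8822514290024106)
dark rear ((0.005867412180471376, -0.2799009268945838), 0.8902910454664074)
oak s8->s9 ((-0.017123470580145295, 0.03176535748272258), 0.5726033614689644)
oak now ((-0.004238354606776795, 0.004187005897900775), 1.0037172773646446)
the job is handed in; nothing more can be done
None
```

The small pale oak plane now rests sole down against the brass stop of the empty lane, and I've handed the job in at about 13 s. I gripped it across its width, carried it over tilted to the slope, and set it down around x = −90 mm in the lane's upper half. After I let go, it slid down by itself. The purple and larger pale look-alikes were left alone.

**Last checks:**
- **Oak plane:** it matches the predicted pose at the stop to within a few pixels and did not move between the last pictures.
- **Steel plane:** shifted 0.1 px or less in the side view since the start, so it has not moved.
- **Dark plane:** 0.3 px or less on its rear part, the part I could check.
- **Gripper:** clear of everything, with no contact force. The hardest touch I read was about 13 N above the hanging weight, when the sole met the lane floor.

**What failed or disagreed:**
- My first move call was refused because rows were missing keys; nothing moved.
- The two cameras disagreed by about 6 mm on the lane's sideways position. I settled it using the held plane as a reference and shifted the target by 3 mm.
- In the last top view the arm hid the oak plane, so its final pose was checked only from the side.

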